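# Refit the filter lid of a bench fume extractor

### The arm

A 6-joint arm with a two-finger parallel gripper is mounted at the origin on a cart in front of the work surface, level with it; the furniture and walls round the work are solid. World frame = base frame: x ahead of the robot, y to its left, z up, the work surface at z = 0. Lengths are in m, angles in rad, forces in N, time in s.
With the tool pointing down it reaches from about 0.35 to 0.775 m from the base axis. Payload 5.5 kg.
Tool frame: the origin (TCP) lies at the very end of the fingers, on their centre line; the grasp point (between the pads) lies 19 mm behind it; z points along the fingers, y is the line along which they close (so a half turn about z gives the same grasp; the last joint's range is limited). The gripper opens to 85 mm and grips with 20 to 120 N. Pads are 22 mm wide; open, the fingers measure 114 mm over their backs; the gripper's body (76 mm by 85 mm) begins 54 mm behind the grasp point. The pads swing forward as they close: fully open they stand 13 mm farther back than shut.
Start: joints at [-1.433, 0.313, 0.046, 1.304, 0, 1.431], TCP at [0.158, -0.553, 0.192] pointing down, gripper open.
Joint ranges: [-2.76, 2.76], [-0.86, 1.69], [-1.03, 1.26], [-2.2, 2.34], [-1.47, 1.5], [-3.14, 3.14]. Speed limits (rad/s): [2.57, 2.57, 3.14, 3.14, 3.14, 3.14].

### API

Orientations are given as a unit quaternion [w, x, y, z].
In Python, from workcell import env gives the robot as it stands. The module is installed in compiled form; this text tells all that it offers.
- The arm moves only by the tool jog_arm, never from a script. Its arguments are lists of equal length, an entry for each row: "gripper": the opening, from 0 (shut) to 1 (fully open); "offset": the shift along the world's x, y, z in cm, a list of three; "twist": the turn about the world's z in degrees. In form: {"gripper": [gripper, ...], "offset": [[dx, dy, dz], ...], "twist": [twist, ...]}. A call has exactly 8 rows; each row is the pose to reach, as a shift and turn from the pose commanded when the call began; what a row does not reach only later rows make up. A row lasts 1/8 s, in which the tool goes at most 62.5 mm and 10.7 degrees, less where a joint would pass 70% of its speed; a pose out of reach is approached as far as the arm can. A call with a gripper value outside its range is refused whole. The fingers move at their own pace and stop on an object; "squeeze" is the grip in N (left out, the last holds). Time passes only in rows, so rows that repeat a pose let the fingers close, or fill a call up. It gives the time, the measured TCP pose, the force, the opening and the grip force at its end, in the units of the state.
- env.get_state(): the state, without advancing time (a new reading comes with each control period).
- env.read_camera(name): name is "side" or "top" or "wrist"; returns a dict with "image" (384x512x3 uint8, red, green, blue), "z_map" (384x512 float32, m along the optical axis (not along the pixel's ray), 0 where there is no reading), "fovy" (degrees; the focal length in pixels is half the picture's height over the tangent of half this angle, whatever the lens; pixels are square), "cx", "cy" (the principal point, pixels), "distortion" ([k1, k2, p1, p2, k3] as OpenCV has them; the pictures are not rectified), "cam_to_world" (4x4, takes a point from camera to world coordinates). Camera axes: x right, y up, looking along -z (the intrinsics and any distortion apply to the point x, -y, -z); pixel columns grow to the right and rows downward; lengths in m; the calibration is good to about 2 mm. A picture is of the moment at which its call begins.
- env.hand_in(): hands the job in; it is judged then, once.
The state is a dict: "clock": time; "joint_pos": joint angles; "qvel": joint speeds; "tau": joint torques, N m; "tcp_pos": TCP position; "orientation": TCP orientation; "wrist_force": force on the tool from outside, world axes, zero at the start; "ft_torque": the same for the moment, N m; "finger_gap": finger opening in m; "grip_force": force on a finger pad.
Only numpy, scipy, OpenCV 4.12 (cv2) and the standard library are available. Lean on these libraries where they do the work, as an engineer would, in place of code of your own. Each camera call takes 0.05 s, during which the arm holds its last target. There are 200 camera calls.

### The job

Pick up the loose filter lid by its rib and put it back on the fume extractor's filter housing (the height of its frame differs by up to 24 mm, so feel for it): hold it tilted, hook its lip under the housing's ledge, push it in until the lip meets the wall behind, then swing the other edge down and press it until it snaps under the spring catch and the lid lies flush. Work gently, by feel: never load the lid against the housing with more than 40 N. Leave the things standing round about where they are.

Things in the scene. Friction and masses are not known exactly. Their poses are not given: they have to be found in the camera images.
- housing: Grey filter housing, fixed to the bench: base and, telescoped over it, an open-topped frame 120 (x) x 100 (y) mm with ledge (-x end), shoulders and catch. Origin: centre of the base's underside, z up. The frame is locked 0 to H = 24 mm above its lowest setting, unmeasured: find it by feel; add H to every z given. Seated, lip against the -x wall, the lid's origin is at (9, 0, 55 + H), axes parallel.
- lid: Loose grey lid, about 140 g, flat on a 16 mm high paper pad; origin: centre of the plate's underside, z up. Plate 80 (x) x 72 (y) x 6 mm, +x edge rounded (r 3). At -x a bare-metal lip, 46 mm wide, 4 thick, flush with the underside, runs from x = -40 to -57 mm. On top a grip rib 12 mm thick in x, 44 long in y, centred at x = 0, y = 0, from z = 6 to 30 mm: pinch it across x from above.
- lip_tip (a point): Middle of the lip's free end on the lid, at (-57, 0, 2) mm in the lid's frame; axes as the lid's.
- lid_edge (a point): Middle of the lid's other edge (the one the catch holds), at (40, 0, 3) mm in the lid's frame; axes as the lid's.
- rib_top (a point): Middle of the top of the lid's rib, at (0, 0, 30) mm in the lid's frame; axes as the lid's.
- slot (a point): On the base at (-48, 0, 57) mm (not raised with the frame). x = -48 is the inner face of the -x wall, where the lip's tip ends. Ledge: 8 mm thick, overhangs to x = -37 mm over the whole width, underside z = 61 + H, top 69 + H. Lid rests on side shoulders, tops z = 55 + H, |y| from 28 to the side walls (inner faces |y| = 39, tops 61 + H; 3 mm play). Between them open down to z = 37.
- catch_edge (a point): On the base at (49, 0, 58) mm (not raised with the frame): H above it the lid's +x edge (lid_edge) lies when seated. Behind it the frame's +x wall: inner face x = 51.5, top z = 61 + H mm. The catch sits in this wall at y = 0; its cheeks (x = 54 to 74, |y| = 15 to 19 mm) rise to z = 69 + H, its thumb tab (x = 68 to 74) to z = 71 + H.
- catch (a joint): Travel of the spring catch in m: 0 = out over the lid's edge, grows to 0.007 pushed back to housing +x. Steel roller, 3 mm radius, 22 long in y, axis at x = 50, z = 63 + H mm when out. The lid's edge meets it about 10 mm before it is home; spring 3 N when out, +0.6 N per mm. About 7 N down on the plate near that edge pushes it past; it then springs back over it.
- interlock (a joint): White interlock pin, 6 mm across, in the frame at x = 43, y = 0: 0 = out, top at z = 59 + H mm; 0.004 m = pressed level with the shoulders by the seated lid. Spring under 1 N.
- flux_bottle: Small flux bottle, dark and orange body 18 x 28 mm, 94 mm tall, loose; leave alone. Origin at the centre of its underside.
- solder_reel: Small grey solder reel, 53 x 56 x 20 mm, loose; leave alone. Origin at the centre of its underside.
- battery: Block battery 50 x 27 x 18 mm, loose; leave alone. Origin at the centre of its underside.
- clip: Binder clip 22 x 19 x 17 mm, loose; leave alone. Origin at the centre of its underside.

How it is judged:
By the outcome, as a careful person would: the job done as asked, in the order asked, and still so for the second after the job is handed in, with the robot touching nothing.
It also fails if it takes over 53 s, if anything falls off the work surface, if the arm or the gripper's body presses on something with over 40 N, if the wrist force passes 120 N, or if a joint passes its speed limit or range.

## Working session

There is one attempt and no reset: what is moved stays moved. The work goes in short steps, Python scripts to look and compute and a tool call to move; the robot and the scene stay as the last step left them, time stands still between calls to the robot, and variables do not carry over. Pictures are saved under pics/ and viewed, at most 10 in all, crops included, and the job is handed in when it is done.

Besides the shell and the picture viewer there is one more tool, called after "Emit:" as name(argument=value, ...) on one line, values as JSON. jog_arm: Moves the arm, as the interface text tells. Its arguments: {"type":"object","properties":{"gripper":{"type":"array"},"offset":{"type":"array"},"twist":{"type":"array"},"squeeze":{"type":"number"}},"required":["gripper","offset","twist"]}

```bash
mkdir -p pics
cat > h.py <<'E'
import numpy as np, cv2
from workcell import env
def K(c):
    h=c["image"].shape[0]; f=h/2/np.tan(np.radians(c["fovy"])/2)
    return np.array([[f,0,c["cx"]],[0,f,c["cy"]],[0,0,1]]),np.array(c["distortion"])
def cloud(c):
    k,d=K(c); h,w=c["z_map"].shape
    u,v=np.meshgrid(np.arange(w,dtype=float),np.arange(h,dtype=float))
    n=cv2.undistortPoints(np.stack([u,v],-1).reshape(-1,1,2),k,d).reshape(h,w,2)
    z=c["z_map"]; P=np.stack([n[...,0]*z,-n[...,1]*z,-z,np.ones_like(z)],-1)
    W=(P@np.array(c["cam_to_world"]).T)[...,:3]; W[z==0]=np.nan
    return W
E
python3 - <<'E'
from h import *
s=env.get_state()
for k in("clock","tcp_pos","orientation","wrist_force","finger_gap"):print(k,np.round(s[k],4))
for n in("top","side"):
    c=env.read_camera(n); cv2.imwrite(f"pics/{n}0.png",cv2.resize(c["image"][...,::-1],(800,600),interpolation=cv2.INTER_CUBIC))
    np.savez(f"{n}0.npz",W=cloud(c),im=c["image"]); print(n,np.round(c["cam_to_world"],3).tolist())
E
```

```text
clock 0.0
tcp_pos [ 0.1576 -0.5524  0.1907]
orientation [-9.000e-04  9.904e-01  1.385e-01 -0.000e+00]
wrist_force [-1.1154 -0.4057 -0.0481]
finger_gap 0.0857
top [[0.009, 0.998, -0.058, 0.313], [-1.0, 0.009, 0.004, 0.092], [0.005, 0.058, 0.998, 1.099], [0.0, 0.0, 0.0, 1.0]]
side [[-0.913, 0.21, -0.35, 0.052], [-0.408, -0.5, 0.764, 0.848], [-0.014, 0.84, 0.542, 0.616], [0.0, 0.0, 0.0, 1.0]]
```

View pics/top0.png

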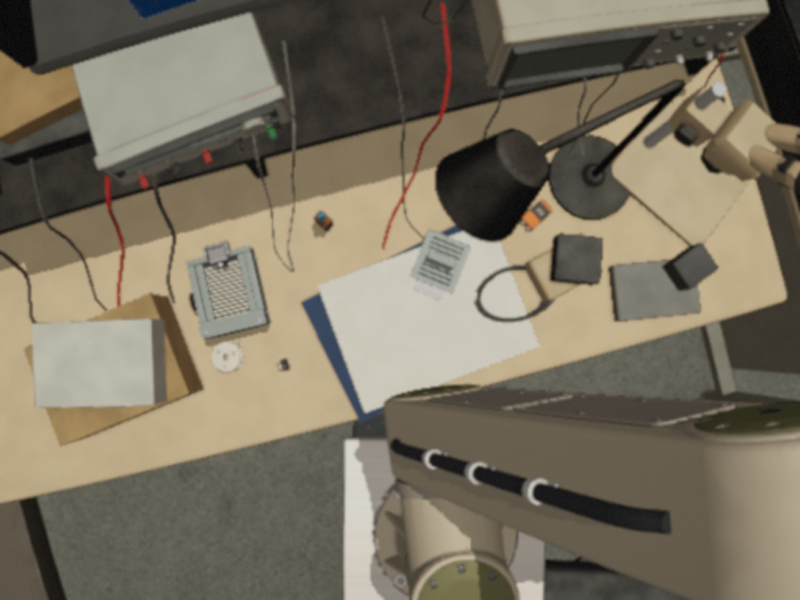

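View pics/side0.png

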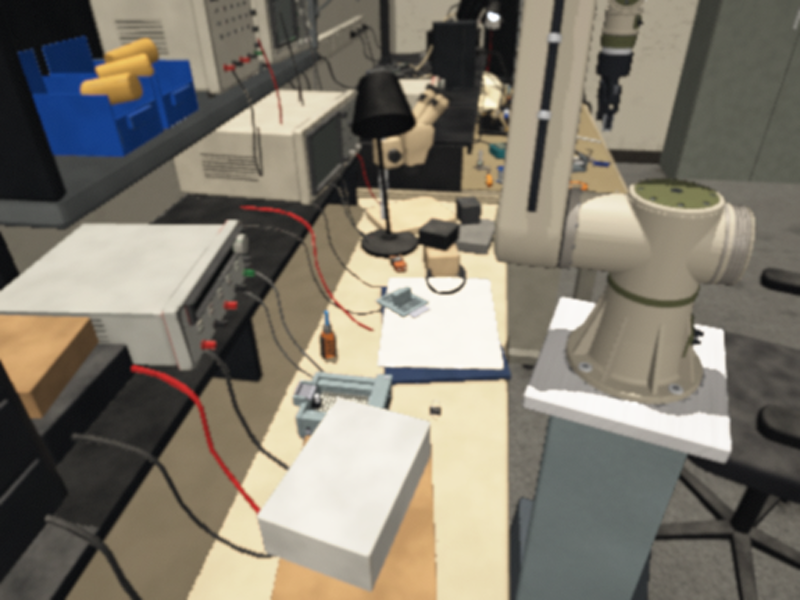

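Run:
```python
from h import *
d=np.load("top0.npz");W=d["W"];im=d["im"]
s=512/800
def at(x,y):
    p=W[int(y*s)-1:int(y*s)+2,int(x*s)-1:int(x*s)+2].reshape(-1,3);return np.round(np.nanmedian(p,0),4)
for n,x,y in[("bench",350,250),("pad",450,350),("rib",441,262),("plate",425,255),("lip",430,292),("hous ledge",238,328),("grille",228,290),("catch",217,253),("shL",198,295),("shR",257,290),("lamp",495,185),("bottle",322,220),("batt",540,213),("reel",227,356),("clip",283,364),("box",100,365),("box2",145,350),("lampbase",590,175),("ring",510,290),("wall",250,220),("cardb",180,360)]:print(n,at(x,y))
def crop(n,x0,y0,x1,y1):
    a=[int(v*s) for v in(x0,y0,x1,y1)];c=im[a[1]:a[3],a[0]:a[2],::-1]
    return cv2.resize(c,(400,400),interpolation=cv2.INTER_CUBIC)
cv2.imwrite("pics/crop.png",np.hstack([crop("h",170,230,290,350),crop("l",380,200,500,320)]))
# lid rect fits
def box(m):
    p=W[m][:,:2].astype(np.float32)*1000;return cv2.minAreaRect(p),len(p)
Z=W[...,2]
R=np.zeros(Z.shape,bool);R[int(215*s):int(310*s),int(400*s):int(480*s)]=True
print("rib",box(R&(Z>.040)&(Z<.055)));print("plate",box(R&(Z>.0195)))
Hm=np.zeros(Z.shape,bool);Hm[int(235*s):int(348*s),int(182*s):int(275*s)]=True
h=Z[Hm];print(np.histogram(h[np.isfinite(h)],bins=np.arange(-.004,.12,.004)))
print("frame",box(Hm&(Z>.045)))
```

```text
bench [ 0.4464  0.1541 -0.0006]
pad [ 0.2909 -0.0031  0.0166]
rib [0.4255 0.0144 0.0454]
plate [0.4373 0.0369 0.0219]
lip [0.3821 0.0293 0.0213]
hous ledge [0.3231 0.3155 0.0691]
grille [0.381  0.3408 0.0368]
catch [0.4345 0.3517 0.0669]
shL [0.3715 0.3799 0.0625]
shR [0.3791 0.2893 0.0639]
lamp [ 0.4612 -0.0099  0.4244]
bottle [0.4847 0.1929 0.0669]
batt [ 0.5071 -0.1423  0.017 ]
reel [0.2792 0.3449 0.0028]
clip [0.2688 0.2557 0.01  ]
box [0.2671 0.4935 0.1498]
box2 [0.288  0.4303 0.1501]
lampbase [ 0.5659 -0.2205  0.03  ]
ring [ 0.3859 -0.0949  0.0181]
wall [4.947e-01 3.142e-01 4.000e-04]
cardb [0.2731 0.4022 0.0692]
rib (((429.314697265625, 14.135339736938477), (43.356082916259766, 12.617515563964844), 68.59202575683594), 99)
plate (((416.26019287109375, 14.791561126708984), (121.30889892578125, 121.02741241455078), 0.20595084130764008), 1348)
(array([ 666, 1019,   87,   22,   15,   12,   24,   55,  233,  222,  295,
         50,   31,   61,  218,  282,  337,  212,  354,   87,    0,    0,
          0,    0,    0,    0,    0,    0,    0,    0]), array([-0.004,  0.   ,  0.004,  0.008,  0.012,  0.016,  0.02 ,  0.024,
        0.028,  0.032,  0.036,  0.04 ,  0.044,  0.048,  0.052,  0.056,
        0.06 ,  0.064,  0.068,  0.072,  0.076,  0.08 ,  0.084,  0.088,
        0.092,  0.096,  0.1  ,  0.104,  0.108,  0.112,  0.116]))
frame (((380.0830383300781, 342.49267578125), (133.7039794921875, 111.02605438232422), 14.90968132019043), 1576)
```

View pics/crop.png

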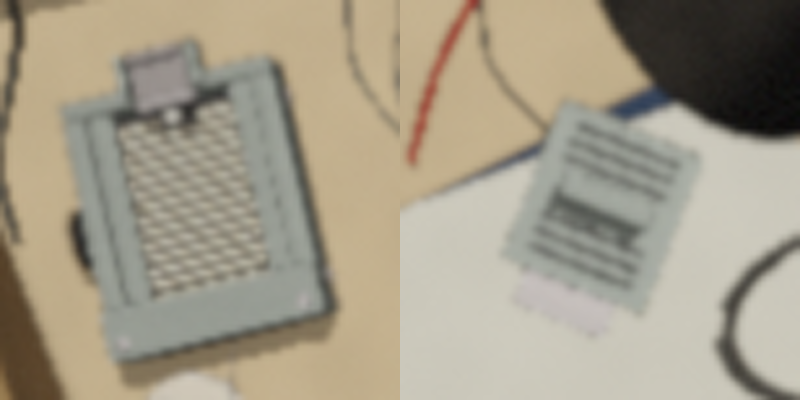

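Run:
```python
from h import *
S=np.load("side0.npz")["W"];T=np.load("top0.npz")["W"]
for n,W in(("side",S),("top",T)):
    x,y,z=W[...,0],W[...,1],W[...,2]
    m=(x>.34)&(x<.62)&(y>-.3)&(y<.12)&(z>.08)&(z<.7)
    for a in np.arange(.08,.7,.04):
        k=m&(z>=a)&(z<a+.04)
        if k.sum()>5:print(n,round(a,2),k.sum(),np.round(np.percentile(x[k],[1,99]),3),np.round(np.percentile(y[k],[1,99]),3))
W=T;x,y,z=W[...,0],W[...,1],W[...,2]
# housing frame fit
s=.64;Hm=np.zeros(z.shape,bool);Hm[int(235*s):int(348*s),int(182*s):int(275*s)]=True
led=np.zeros(z.shape,bool);led[int(318*s):int(334*s),int(210*s):int(255*s)]=True
print("ledge z",np.percentile(z[led],[10,50,90]))
# yaw: edges of opening from grille
g=Hm&(abs(z-.037)<.006)&(x>.33)&(x<.43)&(y>.30)&(y<.38)
print("grille",cv2.minAreaRect((W[g][:,:2]*1000).astype(np.float32)),g.sum(),np.median(z[g]))
for lo,hi in((.048,.058),(.058,.0655),(.0655,.075)):
    k=Hm&(z>lo)&(z<hi);print(lo,k.sum(),cv2.minAreaRect((W[k][:,:2]*1000).astype(np.float32)))
b=(x>.2)&(x<.42)&(y>.36)&(z>.14)&(z<.16);print("box",cv2.boxPoints(cv2.minAreaRect((W[b][:,:2]*1000).astype(np.float32))).round())
# lid plate top rect
p=(abs(x-.42)<.08)&(abs(y-.02)<.07)&(z>.0195)&(z<.026)&(x-.42-0.4*(y-.015)>-.2)
r=np.radians(-21.4);u=(x-.4293)*np.cos(r)+(y-.0141)*np.sin(r);v=-(x-.4293)*np.sin(r)+(y-.0141)*np.cos(r)
k=(abs(u)<.1)&(abs(v)<.06)&(z>.0195)&(z<.05);print("lid u,v",np.percentile(u[k],[1,99]),np.percentile(v[k],[1,99]))
```

```text
side 0.08 364 [0.39  0.603] [-0.234  0.076]
side 0.12 175 [0.574 0.62 ] [-0.236  0.118]
side 0.16 40 [0.577 0.596] [-0.3   -0.227]
side 0.2 42 [0.58  0.596] [-0.275 -0.227]
side 0.24 15 [0.583 0.594] [-0.239 -0.229]
side 0.32 488 [0.425 0.517] [-0.058  0.017]
side 0.36 401 [0.413 0.51 ] [-0.047  0.046]
side 0.4 507 [0.435 0.512] [-0.04   0.024]
top 0.08 1025 [0.393 0.602] [-0.232  0.076]
top 0.12 323 [0.574 0.62 ] [-0.236  0.118]
top 0.16 61 [0.577 0.616] [-0.3   -0.106]
top 0.2 62 [0.581 0.617] [-0.3   -0.229]
top 0.24 63 [0.586 0.598] [-0.24 -0.23]
top 0.28 77 [0.589 0.6  ] [-0.244 -0.231]
top 0.32 51 [0.417 0.598] [-0.244  0.032]
top 0.36 1830 [0.415 0.597] [-0.23   0.044]
top 0.4 2633 [0.436 0.519] [-0.08   0.023]
ledge z [0.03948422 0.0692184  0.07226378]
grille ((383.6187744140625, 342.44036865234375), (87.31820678710938, 56.454402923583984), 14.36466121673584) 562 0.0361336348386726
0.048 425 ((378.26763916015625, 342.0093078613281), (129.9466552734375, 111.02604675292969), 14.909680366516113)
0.058 554 ((381.1120910644531, 340.0391540527344), (132.92324829101562, 105.31978607177734), 14.789201736450195)
0.0655 572 ((381.3726806640625, 338.2621154785156), (132.91961669921875, 101.97818756103516), 14.552391052246094)
box [[203. 595.]
 [211. 413.]
 [332. 419.]
 [324. 600.]]
lid u,v [-0.09034988  0.03976987] [-0.05231052  0.04547332]
```

Run:
```python
from h import *
S=np.load("side0.npz")["W"];T=np.load("top0.npz")["W"]
c=np.array([.158,-.553])
for n,W in(("side",S),("top",T)):
    x,y,z=W[...,0],W[...,1],W[...,2]
    r=np.hypot(x-c[0],y-c[1])
    for a in np.arange(.15,.9,.04):
        k=(r<.15)&(z>=a)&(z<a+.04)
        if k.sum()>4:print(n,round(a,2),k.sum(),np.round(np.percentile(x[k]-c[0],[2,98]),3),np.round(np.percentile(y[k]-c[1],[2,98]),3))
# lamp shade lower points & nearest rim
for n,W in(("side",S),("top",T)):
    x,y,z=W[...,0],W[...,1],W[...,2]
    m=(x>.40)&(x<.54)&(y>-.1)&(y<.07)&(z>.25)&(z<.5)
    p=W[m]; 
    for a in np.arange(.30,.46,.02):
        q=p[(p[:,2]>=a)&(p[:,2]<a+.02)]
        if len(q)>3:print(n,"shade z",round(a,2),len(q),"x",np.round(np.percentile(q[:,0],[2,98]),3),"y",np.round(np.percentile(q[:,1],[2,98]),3))
c=env.read_camera("side")["image"]
a=c[30:190,190:300,::-1];b=c[0:160,320:430,::-1]
cv2.imwrite("pics/crop2.png",np.hstack([cv2.resize(a,(400,582),interpolation=cv2.INTER_CUBIC),cv2.resize(b,(400,582),interpolation=cv2.INTER_CUBIC)]))
```

```text
side 0.23 81 [-0.021  0.024] [-0.046  0.057]
side 0.27 134 [-0.028  0.028] [-0.046  0.074]
side 0.31 195 [-0.029  0.03 ] [-0.055  0.073]
side 0.35 232 [-0.036  0.035] [0.009 0.041]
side 0.39 284 [-0.035  0.034] [0.005 0.04 ]
side 0.43 318 [-0.038  0.035] [0.006 0.041]
side 0.47 320 [-0.038  0.033] [0.007 0.049]
side shade z 0.32 204 x [0.444 0.516] y [-0.054 -0.004]
side shade z 0.34 284 x [0.425 0.516] y [-0.058  0.015]
side shade z 0.36 65 x [0.412 0.507] y [-0.057  0.046]
side shade z 0.38 336 x [0.418 0.507] y [-0.021  0.042]
side shade z 0.4 311 x [0.435 0.51 ] y [-0.035  0.023]
side shade z 0.42 196 x [0.452 0.506] y [-0.04   0.003]
top shade z 0.34 11 x [0.417 0.509] y [-0.044  0.033]
top shade z 0.36 236 x [0.414 0.509] y [-0.046  0.046]
top shade z 0.38 1063 x [0.421 0.522] y [-0.095  0.043]
top shade z 0.4 1488 x [0.437 0.518] y [-0.08   0.022]
top shade z 0.42 1145 x [0.453 0.511] y [-0.054  0.001]
```

View pics/crop2.png

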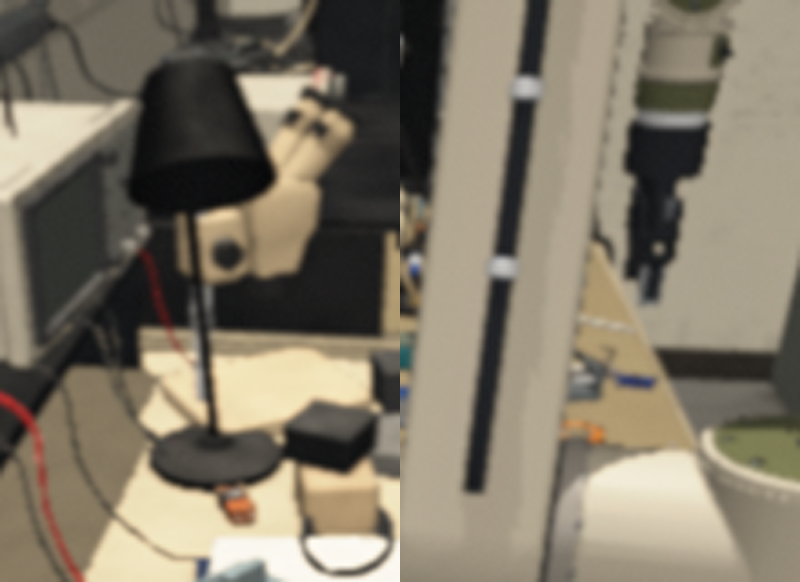

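Emit:
jog_arm(gripper=[1,1,1,1,1,1,1,1], offset=[[4.2,4.2,0],[8.2,9.2,0],[11.2,14.2,0],[13.7,20.2,0],[15.7,26.2,0],[16.7,32.2,0],[17.7,38.2,0],[18.7,44.2,0]], twist=[10,20,30,40,50,60,70,80], squeeze=40)

```text
clock: 1.15
tcp_pos: [0.3446, -0.1091, 0.1916]
orientation: [0.0, 0.668, 0.744, 0.0]
wrist_force: [0.3, -0.1, 0.7]
finger_gap: 0.0857
grip_force: 0.0
```

Emit:
jog_arm(gripper=[1,1,1,1,1,1,1,1], offset=[[0.7,4.9,0],[0.9,9.9,0],[1.2,13.5,0],[1.5,14.2,-2],[2,14.2,-4],[2,14.2,-6],[2,14.2,-6],[2,14.2,-6]], twist=[10,20,30,40,50,60,62.7,62.7])

```text
clock: 2.15
tcp_pos: [0.3643, 0.0311, 0.1313]
orientation: [-0.0, 0.186, 0.983, 0.0]
wrist_force: [-0.1, -0.8, 0.3]
finger_gap: 0.0853
grip_force: 0.0
```

Run:
```python
from h import *
c=env.read_camera("wrist");W=cloud(c);np.savez("w1.npz",W=W,im=c["image"])
cv2.imwrite("pics/w1.png",cv2.resize(c["image"][...,::-1],(800,600),interpolation=cv2.INTER_CUBIC))
s=env.get_state();print(s["tcp_pos"],s["joint_pos"],s["wrist_force"])
```

```text
[0.36460591 0.03100609 0.13159259] [-1.35636870e-01 -6.21082536e-02 -5.39348078e-01  1.09363308e+00
  7.00678841e-05  2.38542406e-01] [-0.58030468 -0.02492223  0.40367913]
```

View pics/w1.png

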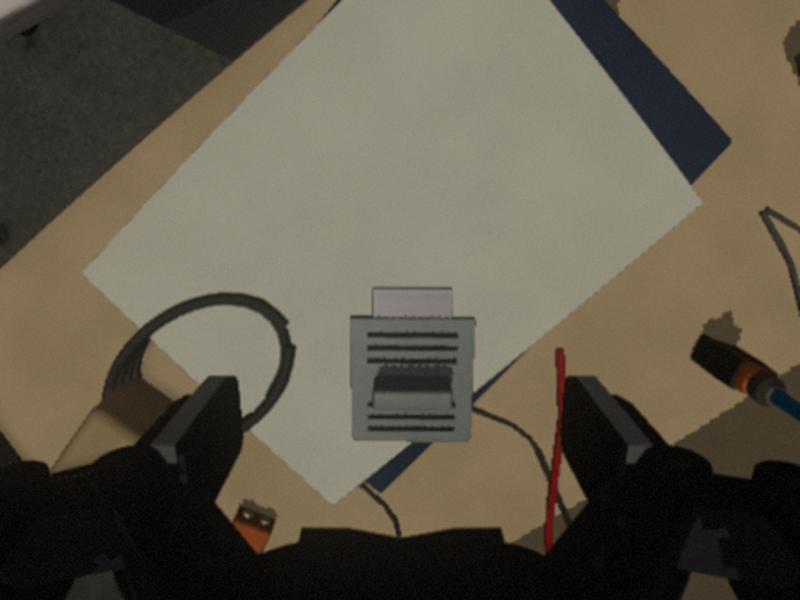

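```bash
cat >> h.py <<'E'
def lidfit(W,c0,yaw):
    x,y,z=W[...,0],W[...,1],W[...,2]
    m=(np.hypot(x-c0[0],y-c0[1])<.075)
    return m
E
python3 - <<'E'
from h import *
d=np.load("w1.npz");W=d["W"];s=.64
def at(u,v):
    return np.round(np.nanmedian(W[int(v*s)-1:int(v*s)+2,int(u*s)-1:int(u*s)+2].reshape(-1,3),0)*1000,1)
for n,u,v in[("lipL",375,290),("lipR",450,290),("lipmid",412,302),("pL",353,320),("pR",472,320),("pNL",353,437),("pNR",468,437),("ribTL",380,393),("ribTR",446,393),("ribc",413,398),("padcorner",698,203),("pad",400,150),("padedge",600,268),("padedge2",530,345)]:print(n,at(u,v))
Z=W[...,2];k=np.zeros(Z.shape,bool);k[int(360*s):int(410*s),int(365*s):int(460*s)]=True;k&=(Z>.042)&(Z<.05)
print(k.sum(),np.median(Z[k]),cv2.minAreaRect((W[k][:,:2]*1000).astype(np.float32)))
k=np.zeros(Z.shape,bool);k[int(312*s):int(445*s),int(340*s):int(480*s)]=True;k&=(Z>.0205)&(Z<.026)
print(k.sum(),np.median(Z[k]),cv2.minAreaRect((W[k][:,:2]*1000).astype(np.float32)))
E
```

```text
lipL [368.   14.3  20.4]
lipR [383.9  53.5  20.6]
lipmid [382.4  30.4  20.1]
pL [379.2  -4.6  21.9]
pR [404.3  59.2  21.9]
pNL [449.7 -33.6  21.5]
pNR [473.6  31.8  22.5]
ribTL [417.   -1.7  45.8]
ribTR [430.1  31.6  46.5]
ribc [426.1  13.9  46.4]
padcorner [387.7 200.4  16.6]
pad [302.6  55.1  16.5]
padedge [403.8 137.8  16.6]
padedge2 [433.2  85.9  16.4]
672 0.046287380073410905 ((427.4250183105469, 12.914056777954102), (43.941810607910156, 11.742252349853516), 69.72724151611328)
5247 0.02265726011144381 ((425.96307373046875, 13.710338592529297), (72.32826232910156, 83.57597351074219), 68.2628173828125)
```

Emit:
jog_arm(gripper=[0.68,0.68,0.68,0.68,0.68,0.68,0.68,0.68], offset=[[0.7,0.1,-3],[1.3,0.1,-6],[1.3,0.1,-9],[1.3,0.1,-10.6],[1.3,0.1,-10.9],[1.3,0.1,-11.2],[1.3,0.1,-11.5],[1.3,0.1,-11.5]], twist=[0,0,0,0,0,0,0,0])

```text
clock: 3.2
tcp_pos: [0.378, 0.032, 0.0169]
orientation: [0.0, 0.186, 0.983, 0.0]
wrist_force: [0.7, -0.0, 0.5]
finger_gap: 0.0581
grip_force: 0.0
```

Emit:
jog_arm(gripper=[0.68,0.66,0.66,0.66,0.66,0.66,0.66,0.66], offset=[[0,0,-0.05],[0,0,-0.1],[0,0,-0.15],[0,0,-0.2],[0,0,-0.25],[0,0,-0.3],[0,0,-0.3],[0,0,-0.3]], twist=[0,0,0,0,0,0,0,0])

```text
clock: 4.2
tcp_pos: [0.3777, 0.032, 0.0136]
orientation: [0.0, 0.185, 0.983, 0.0]
wrist_force: [-0.7, -0.2, -0.1]
finger_gap: 0.0566
grip_force: 0.0
```

Emit:
jog_arm(gripper=[0.5,0.45,0.45,0.45,0.45,0.45,0.45,0.45], offset=[[0,0,0],[0,0,0],[0,0,0],[0,0,0],[0,0,0],[0,0,0],[-0.2,0.5,0],[-0.5,1.1,0]], twist=[0,0,0,0,0,0,0,0], squeeze=30)

```text
clock: 5.2
tcp_pos: [0.3725, 0.0433, 0.0136]
orientation: [-0.0, 0.186, 0.983, 0.0]
wrist_force: [0.1, 0.2, 0.2]
finger_gap: 0.0382
grip_force: 0.0
```

Emit:
jog_arm(gripper=[0.66,0.66,0.66,0.66,0.66,0.66,0.66,0.66], offset=[[0.2,-0.5,0],[0.5,-1.1,0],[0.5,-1.1,0],[0.5,-1.1,-0.1],[0.5,-1.1,-0.2],[0.5,-1.1,-0.3],[0.5,-1.1,-0.4],[0.5,-1.1,-0.5]], twist=[0,0,0,0,0,0,0,0])

```text
clock: 6.2
tcp_pos: [0.3777, 0.032, 0.0086]
orientation: [0.0, 0.185, 0.983, 0.0]
wrist_force: [0.8, -0.2, -1.0]
finger_gap: 0.0562
grip_force: 0.0
```

Emit:
jog_arm(gripper=[0.6,0.55,0.5,0.45,0.45,0.45,0.45,0.45], offset=[[0,0,0],[0,0,0],[0,0,0],[0,0,0],[0,0,0],[0,0,0],[0,0,0],[0,0,0]], twist=[0,0,0,0,0,0,0,0], squeeze=30)

```text
clock: 7.2
tcp_pos: [0.3777, 0.032, 0.0086]
orientation: [0.0, 0.186, 0.983, 0.0]
wrist_force: [-0.2, -0.4, 0.5]
finger_gap: 0.0383
grip_force: 0.0
```

Run:
```python
from h import *
c=env.read_camera("wrist");W=cloud(c);np.savez("w2.npz",W=W,im=c["image"])
cv2.imwrite("pics/w2.png",cv2.resize(c["image"][...,::-1],(800,600),interpolation=cv2.INTER_CUBIC))
print(np.round(c["cam_to_world"],3).tolist())
```

```text
[[0.365, -0.898, -0.245, 0.315], [0.931, 0.352, 0.096, 0.057], [0.0, -0.263, 0.965, 0.192], [0.0, 0.0, 0.0, 1.0]]
```

View pics/w2.png

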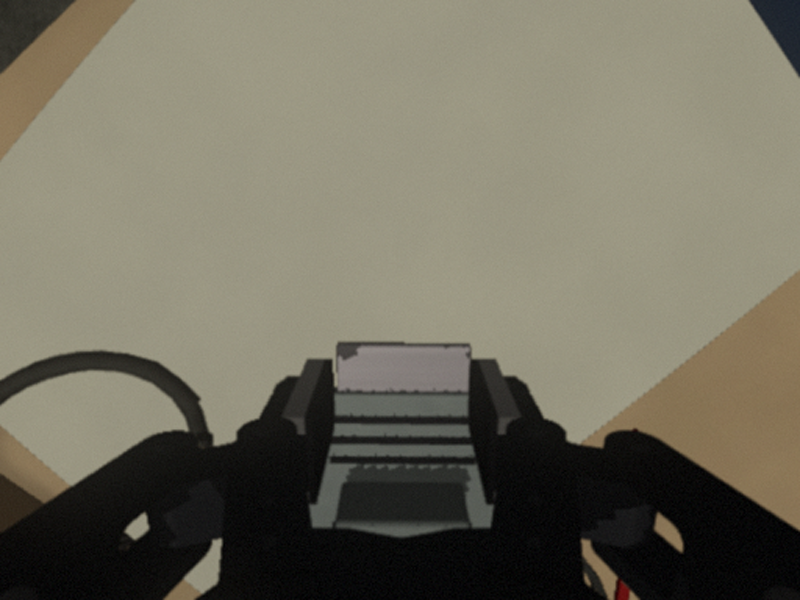

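Run:
```python
from h import *
W=np.load("w2.npz")["W"];s=.64
for v in (350,362,375,390,405,420,440):
    for u in(300,318,326,332,345,400,475,482,490,505):
        p=W[int(v*s),int(u*s)];print(u,v,np.round(p*1000).tolist(),end=" ")
    print()
m=(W[...,2]>.024)&(W[...,2]<.09)&(np.hypot(W[...,0]-.378,W[...,1]-.032)<.045)
p=W[m];e=np.array([.365,.931]);u=(p[:,:2]-[.378,.032])@e;w=(p[:,:2]-[.378,.032])@[.931,-.365]
for sg in(-1,1):
    k=(sg*u>.01)&(w<.013);print(sg,k.sum(),np.percentile(p[k,2],[1,5,20,50]),np.percentile(u[k],[1,50,99]),np.percentile(w[k],[1,50,99]))
```

```text
300 350 [366.0, -1.0, 16.0] 318 350 [368.0, 5.0, 16.0] 326 350 [368.0, 8.0, 17.0] 332 350 [369.0, 10.0, 17.0] 345 350 [370.0, 15.0, 21.0] 400 350 [377.0, 32.0, 20.0] 475 350 [387.0, 56.0, 17.0] 482 350 [389.0, 58.0, 16.0] 490 350 [389.0, 61.0, 17.0] 505 350 [391.0, 66.0, 16.0] 
300 362 [369.0, -2.0, 16.0] 318 362 [359.0, 15.0, 56.0] 326 362 [360.0, 17.0, 55.0] 332 362 [361.0, 18.0, 53.0] 345 362 [373.0, 13.0, 21.0] 400 362 [380.0, 31.0, 20.0] 475 362 [375.0, 55.0, 55.0] 482 362 [375.0, 57.0, 55.0] 490 362 [375.0, 59.0, 57.0] 505 362 [395.0, 64.0, 16.0] 
300 375 [357.0, 13.0, 67.0] 318 375 [359.0, 17.0, 66.0] 326 375 [360.0, 18.0, 64.0] 332 375 [365.0, 17.0, 53.0] 345 375 [378.0, 11.0, 20.0] 400 375 [386.0, 29.0, 19.0] 475 375 [375.0, 54.0, 62.0] 482 375 [374.0, 55.0, 65.0] 490 375 [375.0, 57.0, 65.0] 505 375 [380.0, 61.0, 58.0] 
300 390 [358.0, 14.0, 74.0] 318 390 [359.0, 18.0, 74.0] 326 390 [364.0, 17.0, 64.0] 332 390 [368.0, 16.0, 56.0] 345 390 [383.0, 9.0, 20.0] 400 390 [389.0, 27.0, 22.0] 475 390 [378.0, 53.0, 65.0] 482 390 [374.0, 54.0, 74.0] 490 390 [374.0, 56.0, 74.0] 505 390 
[... 416 characters left out ...]
 420 [392.0, 5.0, 23.0] 400 420 [399.0, 24.0, 24.0] 475 420 [386.0, 50.0, 65.0] 482 420 [381.0, 52.0, 75.0] 490 420 [376.0, 54.0, 85.0] 505 420 [376.0, 57.0, 87.0] 
300 440 [363.0, 15.0, 90.0] 318 440 [368.0, 15.0, 81.0] 326 440 [375.0, 13.0, 69.0] 332 440 [399.0, -2.0, 22.0] 345 440 [400.0, 2.0, 23.0] 400 440 [406.0, 21.0, 24.0] 475 440 [391.0, 48.0, 65.0] 482 440 [385.0, 50.0, 76.0] 490 440 [380.0, 52.0, 86.0] 505 440 [374.0, 56.0, 98.0] 
-1 2146 [0.0526328  0.05626072 0.063978   0.07583006] [-0.0323918  -0.02045175 -0.01901075] [-0.01272973 -0.00817355  0.00943615]
1 2120 [0.05246489 0.056332   0.06414593 0.07585865] [0.01900301 0.02045857 0.03239698] [-0.01278097 -0.00819015  0.00948457]
```

Run:
```python
from h import *
W=np.load("w1.npz")["W"];s=.64
e=np.array([.365,.931]);f=np.array([.931,-.365])
d=W[...,:2]-np.array([.3646,.031]);u=d@e;w=d@f;z=W[...,2]
for sg in(-1,1):
    k=(sg*u>.035)&(sg*u<.06)&(abs(w)<.016)&(z>.1)&(z<.3)
    print(sg,k.sum(),np.percentile(z[k],[0.5,2,10,50])-.1316,np.percentile(u[k],[1,50,99]),np.percentile(w[k],[1,99]))
s=env.get_state();print(s)
```

```text
-1 7441 [0.05424191 0.05708409 0.06585483 0.09988112] [-0.05981348 -0.04643316 -0.03750168] [-0.01468486  0.00884648]
1 7314 [0.0544228  0.056885   0.06591192 0.09975548] [0.03777078 0.04659774 0.05975118] [-0.01472292  0.00883076]
{'clock': 7.25, 'joint_pos': array([-1.28222737e-01,  9.56063206e-02, -7.20731416e-01,  7.54394948e-01,
        8.23669836e-05,  2.44953507e-01]), 'qvel': array([ 1.77582493e-05,  1.49150457e-03, -1.09277932e-03, -1.06690120e-03,
        2.69624971e-04, -1.98532117e-03]), 'tau': array([ 1.47220631e-03, -2.90430772e+01,  2.34114218e+01,  3.78542081e-04,
        2.33227165e-04, -2.22395265e-06]), 'tcp_pos': array([0.37769543, 0.0319941 , 0.00863315]), 'orientation': array([2.93645135e-05, 1.85507322e-01, 9.82642881e-01, 4.29695575e-05]), 'wrist_force': array([ 0.1314604 , -0.22610727,  0.27987959]), 'ft_torque': array([ 0.0365304 , -0.04127793, -0.05100878]), 'grip_force': 0.0, 'finger_gap': 0.038402484427977224}
```

Emit:
jog_arm(gripper=[0.66,0.66,0.66,0.66,0.66,0.66,0.66,0.66], offset=[[0.1,0,0],[0.1,0,-0.5],[0.1,0,-1.5],[0.1,0,-2.5],[0.1,0,-3],[0.1,0,-3.3],[0.1,0,-3.5],[0.1,0,-3.5]], twist=[0,0,0,0,0,0,0,0])

```text
clock: 8.25
tcp_pos: [0.3787, 0.032, -0.0264]
orientation: [0.0, 0.186, 0.983, 0.0]
wrist_force: [-0.3, 0.1, 0.2]
finger_gap: 0.0565
grip_force: 0.0
```

Emit:
jog_arm(gripper=[0.66,0.66,0.6,0.55,0.5,0.45,0.45,0.45], offset=[[0,0,-0.1],[0,0,-0.15],[0,0,-0.15],[0,0,-0.15],[0,0,-0.15],[0,0,-0.15],[0,0,-0.15],[0,0,-0.15]], twist=[0,0,0,0,0,0,0,0], squeeze=25)

```text
clock: 9.25
tcp_pos: [0.3804, 0.0317, -0.0258]
orientation: [0.002, 0.185, 0.983, -0.0]
wrist_force: [-3.9, 0.2, 22.8]
finger_gap: 0.045
grip_force: 28.1
```

Emit:
jog_arm(gripper=[0.45,0.45,0.45,0.45,0.45,0.45,0.45,0.45], offset=[[0,0,0.3],[-0.5,1,0.35],[-1,2.3,0.35],[-1.5,3.6,0.35],[-2,4.9,0.35],[-2.5,6.2,0.35],[-3,7.3,0.35],[-3.2,8,0.35]], twist=[0,0,0,0,0,0,0,0])

```text
clock: 10.25
tcp_pos: [0.3461, 0.1127, -0.0244]
orientation: [-0.0, 0.185, 0.983, -0.0]
wrist_force: [-0.5, -1.8, -1.4]
finger_gap: 0.0446
grip_force: 25.7
```

Emit:
jog_arm(gripper=[0.75,0.75,0.75,0.75,0.75,0.75,0.75,0.75], offset=[[0,0,0],[0,0,0],[0,0,1],[0,0,4],[0,0,8],[0,0,12],[0,0,13],[0,0,13]], twist=[0,0,0,0,0,0,0,0])

```text
clock: 11.25
tcp_pos: [0.3473, 0.1118, 0.1062]
orientation: [0.001, 0.186, 0.983, 0.0]
wrist_force: [0.7, 0.5, -0.1]
finger_gap: 0.064
grip_force: 0.0
```

```bash
cat >> h.py <<'E'
def rect(W,m): return cv2.minAreaRect((W[m][:,:2]*1000).astype(np.float32))
E
python3 - <<'E'
from h import *
c=env.read_camera("wrist");W=cloud(c);np.savez("w3.npz",W=W,im=c["image"])
Z=W[...,2];near=np.hypot(W[...,0]-.393,W[...,1]-.094)
k=(near<.035)&(Z>.043)&(Z<.05);print(k.sum(),np.median(Z[k]),rect(W,k))
k=(near<.06)&(Z>.0212)&(Z<.026);print(k.sum(),np.median(Z[k]),rect(W,k))
s=env.get_state();print(s["tcp_pos"],s["finger_gap"])
E
```

```text
808 0.046343895077426256 ((393.2394714355469, 94.54695892333984), (43.509456634521484, 11.194562911987305), 68.59459686279297)
6362 0.022662443760287504 ((385.7999572753906, 97.6842269897461), (72.3809585571289, 95.71974182128906), 68.50105285644531)
[0.34641134 0.11182983 0.10522408] 0.06366413114599766
```

Emit:
jog_arm(gripper=[0.75,0.75,0.75,0.75,0.75,0.75,0.75,0.75], offset=[[2.4,-0.9,0],[4.8,-1.8,0],[4.8,-1.8,-3],[4.8,-1.8,-6],[4.8,-1.8,-9],[4.8,-1.8,-11],[4.8,-1.8,-12],[4.8,-1.8,-12]], twist=[0,0,0,0,0,0,0,0])

```text
clock: 12.3
tcp_pos: [0.3933, 0.0939, -0.0155]
orientation: [-0.001, 0.186, 0.983, -0.0]
wrist_force: [-0.4, -0.2, 1.1]
finger_gap: 0.064
grip_force: 0.0
```

Emit:
jog_arm(gripper=[0.6,0.5,0.45,0.45,0.45,0.45,0.45,0.45], offset=[[0,0,0],[0,0,0],[0,0,0],[0,0,0],[0,0,0],[0,0,1],[0,0,3],[0,0,6]], twist=[0,0,0,0,0,0,0,0], squeeze=25)

```text
clock: 13.3
tcp_pos: [0.3936, 0.094, 0.046]
orientation: [-0.001, 0.186, 0.983, -0.0]
wrist_force: [0.1, -0.5, -2.6]
finger_gap: 0.0434
grip_force: 26.0
```

Emit:
jog_arm(gripper=[0.45,0.45,0.45,0.45,0.45,0.45,0.45,0.45], offset=[[0,0,3],[0,2,5],[-0.5,5,6.5],[-1,8,6.5],[-1.5,10.5,6.5],[-2,12.6,6.5],[-2,12.6,6.5],[-2,12.6,6.5]], twist=[0,8,16,24,32,36,36,36])

```text
clock: 14.3
tcp_pos: [0.3745, 0.2196, 0.1107]
orientation: [-0.0, -0.127, 0.992, -0.0]
wrist_force: [0.2, 0.1, -1.2]
finger_gap: 0.0435
grip_force: 26.2
```

Run:
```python
from h import *
c=env.read_camera("wrist");W=cloud(c);np.savez("w4.npz",W=W,im=c["image"])
cv2.imwrite("pics/w4.png",cv2.resize(c["image"][...,::-1],(800,600),interpolation=cv2.INTER_CUBIC))
c=env.read_camera("top");np.savez("t4.npz",W=cloud(c),im=c["image"])
```

```text
(no output)
```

View pics/w4.png

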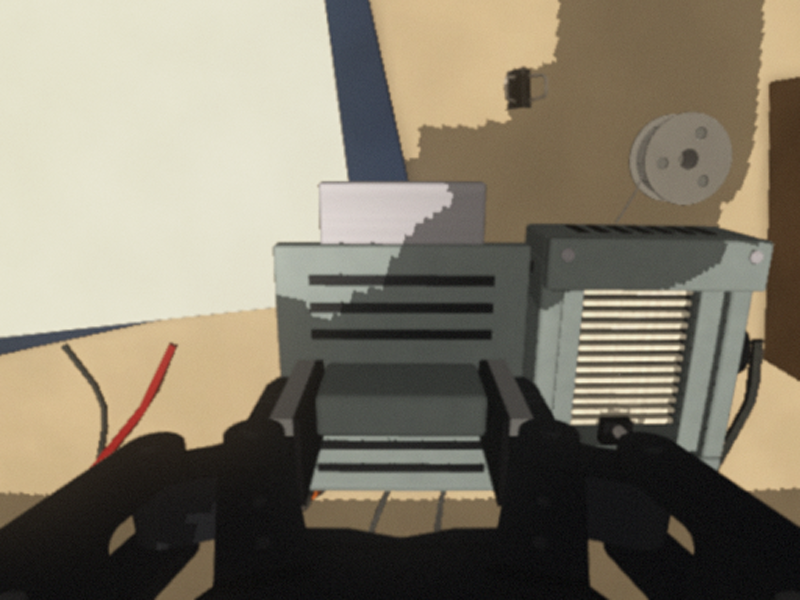

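Run:
```python
from h import *
W=np.load("w4.npz")["W"];s=.64;x,y,z=W[...,0],W[...,1],W[...,2]
def reg(u0,v0,u1,v1):
    m=np.zeros(z.shape,bool);m[int(v0*s):int(v1*s),int(u0*s):int(u1*s)]=True;return m
led=reg(560,255,750,280);print("ledge z",np.percentile(z[led],[5,50,95]))
# ledge top face
k=reg(520,222,778,300)&(abs(z-np.median(z[led]))<.003);r=rect(W,k);print("ledge rect(22? x100)",r,k.sum());print(cv2.boxPoints(r).round(1).tolist())
for n,b in dict(shL=(555,330,572,400),wallL=(533,330,548,400),shR=(700,320,712,400),wallR=(728,310,742,380),gr=(600,310,680,400)).items():
    q=reg(*b);print(n,np.round(np.percentile(z[q],[10,50,90]),4))
# lid geometry held
lid=reg(300,255,380,270);print("lid plate z",np.median(z[lid]))
for n,u,v in[("lipL",322,186),("lipR",483,186),("plL",280,247),("plR",526,247),("ribL",322,368),("ribR",480,368),("lipm",400,210),("plate2",400,455),("plfar",400,480)]:print(n,(W[int(v*s),int(u*s)]*1000).round(1).tolist())
k=reg(270,240,530,360)&(abs(z-np.median(z[lid]))<.003);print("lid",rect(W,k),k.sum())
k=reg(580,288,690,420)&(abs(z-.037)<.004);print("grille",rect(W,k),k.sum())
T=np.load("t4.npz")["W"];
m=(abs(T[...,0]-.323)<.03)&(abs(T[...,1]-.325)<.05)&(T[...,2]>.064)
print("top: z>64",m.sum(),np.median(T[m][:,2]) if m.sum() else 0, rect(T,m))
```

```text
ledge z [nan nan nan]
ledge rect(22? x100) ((0.0, 0.0), (0.0, 0.0), 0.0) 0
[[0.0, 0.0], [0.0, 0.0], [0.0, 0.0], [0.0, 0.0]]
shL [nan nan nan]
wallL [nan nan nan]
shR [nan nan nan]
wallR [nan nan nan]
gr [nan nan nan]
lid plate z nan
lipL [324.4, 185.3, 146.3]
lipR [313.6, 227.4, 145.2]
plL [343.6, 177.5, 146.4]
plR [326.5, 243.5, 146.0]
ribL [371.4, 197.0, 156.0]
ribR [360.8, 239.3, 155.3]
lipm [325.5, 207.3, 144.2]
plate2 [398.0, 226.1, 146.9]
plfar [406.8, 228.4, 146.7]
lid ((0.0, 0.0), (0.0, 0.0), 0.0) 0
grille ((379.6304016113281, 346.2835998535156), (72.12245178222656, 59.590980529785156), 14.861126899719238) 3659
top: z>64 0 0 ((0.0, 0.0), (0.0, 0.0), 0.0)
```

Run:
```python
from h import *
W=np.load("w4.npz")["W"];s=.64;x,y,z=W[...,0],W[...,1],W[...,2]
def reg(u0,v0,u1,v1):
    m=np.zeros(z.shape,bool);m[int(v0*s):int(v1*s),int(u0*s):int(u1*s)]=True;return m
led=reg(560,255,750,280);zl=np.nanmedian(z[led]);print("ledge z",np.nanpercentile(z[led],[5,50,95]))
k=reg(520,222,778,300)&(abs(z-zl)<.003);r=rect(W,k);print(r,k.sum());print(cv2.boxPoints(r).round(1).tolist())
for n,b in dict(shL=(555,330,572,400),wallL=(533,330,548,400),shR=(700,320,712,400),wallR=(728,310,742,380),gr=(600,310,680,400)).items():
    q=reg(*b);print(n,np.round(np.nanpercentile(z[q],[10,50,90]),4))
lid=reg(300,255,380,270);zz=np.nanmedian(z[lid])
k=reg(270,240,530,360)&(abs(z-zz)<.003);print("lid",zz,rect(W,k),k.sum())
# profile across housing at row 350
for v in(300,340,380):print(v,[(u,*(W[int(v*s),int(u*s)]*1000).round(0).tolist()) for u in range(530,775,15)])
T=np.load("t4.npz")["W"]
m=(abs(T[...,0]-.323)<.03)&(abs(T[...,1]-.325)<.07)&(T[...,2]>.06)&(T[...,2]<.1)
print("top",m.sum(),np.nanmedian(T[m][:,2]),rect(T,m))
```

```text
ledge z [0.06912075 0.07020697 0.07125218]
((327.6672058105469, 324.0129089355469), (23.898191452026367, 100.83116149902344), 13.768970489501953) 4847
[[304.1000061035156, 370.1000061035156], [328.1000061035156, 272.20001220703125], [351.29998779296875, 277.8999938964844], [327.29998779296875, 375.79998779296875]]
shL [0.0552 0.0562 0.0615]
wallL [0.0597 0.0619 0.1663]
shR [0.0554 0.0562 0.0573]
wallR [0.061  0.0621 0.063 ]
gr [0.0306 0.0357 0.0375]
lid 0.14699493886668163 ((350.25714111328125, 213.9866943359375), (35.619808197021484, 72.55207061767578), 14.619449615478516) 12218
300 [(530, 363.0, 282.0, 42.0), (545, 357.0, 282.0, 63.0), (560, 355.0, 289.0, 62.0), (575, 355.0, 298.0, 56.0), (590, 357.0, 313.0, 37.0), (605, 355.0, 321.0, 37.0), (620, 353.0, 328.0, 37.0), (635, 351.0, 336.0, 35.0), (650, 349.0, 343.0, 37.0), (665, 347.0, 352.0, 34.0), (680, 345.0, 359.0, 36.0), (695, 344.0, 369.0, 32.0), (710, 338.0, 360.0, 56.0), (725, 336.0, 367.0, 58.0), (740, 334.0, 371.0, 62.0), (755, 338.0, 424.0, 2.0), (770, 335.0, 429.0, 6.0)]
340 [(530, 380.0, 286.0, 49.0), (545, 375.0, 288.0,
[... 223 characters left out ...]
 (680, 365.0, 370.0, 31.0), (695, 359.0, 361.0, 56.0), (710, 356.0, 368.0, 57.0), (725, 353.0, 372.0, 62.0), (740, 352.0, 378.0, 63.0), (755, 360.0, 432.0, 4.0), (770, 357.0, 438.0, 7.0)]
380 [(530, 398.0, 290.0, 56.0), (545, 394.0, 294.0, 62.0), (560, 394.0, 304.0, 56.0), (575, 399.0, 320.0, 37.0), (590, 397.0, 327.0, 38.0), (605, 395.0, 336.0, 37.0), (620, 393.0, 343.0, 37.0), (635, 391.0, 351.0, 38.0), (650, 389.0, 359.0, 38.0), (665, 387.0, 367.0, 37.0), (680, 387.0, 380.0, 30.0), (695, 378.0, 370.0, 56.0), (710, nan, nan, nan), (725, 373.0, 381.0, 62.0), (740, 387.0, 436.0, 2.0), (755, 383.0, 441.0, 8.0), (770, 383.0, 456.0, 1.0)]
top 0 nan ((0.0, 0.0), (0.0, 0.0), 0.0)
  return np.nanmean(a, axis, out=out, keepdims=keepdims)
```

Emit:
jog_arm(gripper=[0.45,0.45,0.45,0.45,0.45,0.45,0.45,0.45], offset=[[0.7,3,0],[1.4,6.5,0],[2.1,10,0],[2.6,12.2,0],[2.6,12.2,-2],[2.6,12.2,-4],[2.6,12.2,-5.5],[2.6,12.2,-6]], twist=[0,0,0,0,0,0,0,0])

```text
clock: 15.4
tcp_pos: [0.4004, 0.3411, 0.0497]
orientation: [-0.001, -0.127, 0.992, -0.0]
wrist_force: [0.1, -0.4, -1.2]
finger_gap: 0.0433
grip_force: 26.3
```

```bash
cat > look.py <<'E'
from h import *
import sys
n=sys.argv[1]
a=env.read_camera("wrist");W=cloud(a);np.savez(n+".npz",W=W,im=a["image"])
b=env.read_camera("side")["image"]
cv2.imwrite(f"pics/{n}.png",np.hstack([cv2.resize(a["image"][...,::-1],(480,360)),cv2.resize(b[200:300,150:280,::-1],(320,360),interpolation=cv2.INTER_CUBIC)]))
e=np.array([np.cos(np.radians(14.5)),np.sin(np.radians(14.5))]);l=np.array([-e[1],e[0]])
d=W[...,:2]-np.array([.3747,.3361]);u=d@e;v=d@l;z=W[...,2]
# height profile along housing x near y=0 and y=+-20
for c in(-17,0,17):
    print(c,[(x,round(float(np.nanmedian(z[(abs(u*1000-x)<2)&(abs(v*1000-c)<3)]))*1000,1)) for x in range(-60,76,4) if ((abs(u*1000-x)<2)&(abs(v*1000-c)<3)).sum()>3])
E
python3 look.py w5
```

```text
-17 [(-60, 69.6), (-56, 70.1), (-52, 70.2), (-48, 70.3), (-44, 70.1), (-40, 70.0), (-36, 37.3), (-32, 82.8), (-28, 84.0), (-24, 84.1), (-20, 84.0), (-16, 84.6), (-12, 85.9), (-8, 85.9), (-4, 86.2), (0, 86.0), (4, 86.8), (8, 173.7), (12, 86.3), (16, 86.5), (20, 102.5), (24, 109.8), (28, 109.7), (32, 109.0), (44, 85.9), (48, 85.9), (52, 85.8), (56, 86.1), (60, 85.8), (64, 85.5)]
0 [(-60, 70.0), (-56, 70.3), (-52, 70.3), (-48, 70.1), (-44, 70.1), (-40, 70.3), (-36, 37.2), (-32, 82.5), (-28, 83.8), (-24, 84.0), (-20, 83.9), (-16, 84.1), (-12, 86.0), (-8, 86.0), (-4, 86.1), (0, 85.8), (4, 86.1), (8, 85.9), (12, 86.5), (16, 171.5), (20, 101.6), (24, 109.8), (28, 109.7), (32, 109.0), (44, 86.1), (48, 86.1), (52, 85.9), (56, 86.1), (60, 85.6), (64, 85.4)]
17 [(-60, 69.8), (-56, 70.1), (-52, 70.3), (-48, 70.2), (-44, 70.0), (-40, 70.1), (-36, 37.2), (-32, 82.1), (-28, 84.0), (-24, 84.0), (-20, 84.0), (-16, 84.2), (-12, 86.0), (-8, 85.8), (-4, 86.3), (0, 86.0), (4, 87.2), (8, 172.5), (12, 86.6), (16, 86.2), (20, 102.6), (24, 109.9), (28, 109.8), (32, 108.6), (44, 85.9), (48, 85.9), (52, 85.9), (56, 86.0), (60, 85.7), (64, 85.4)]
```

View pics/w5.png

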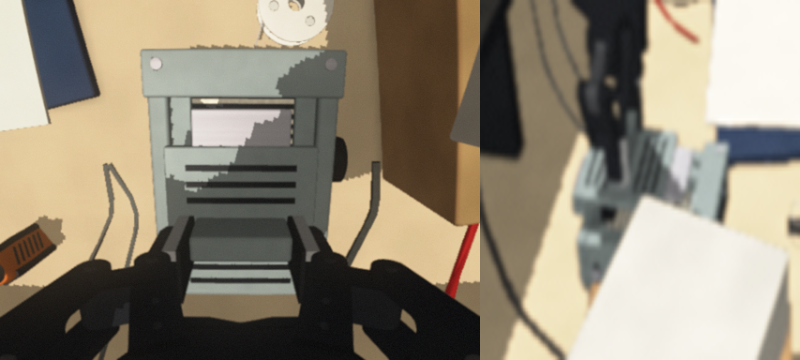

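Emit:
jog_arm(gripper=[0.45,0.45,0.45,0.45,0.45,0.45,0.45,0.45], offset=[[0,0,-0.4],[0,0,-0.7],[0,0,-0.9],[0,0,-1.0],[0,0,-1.05],[0,0,-1.1],[0,0,-1.15],[0,0,-1.2]], twist=[0,0,0,0,0,0,0,0], squeeze=20)

```text
clock: 16.5
tcp_pos: [0.4005, 0.342, 0.0393]
orientation: [0.0, -0.127, 0.992, 0.0]
wrist_force: [-4.0, -1.8, 7.6]
finger_gap: 0.0431
grip_force: 27.2
```

Emit:
jog_arm(gripper=[0.45,0.45,0.45,0.45,0.45,0.45,0.45,0.45], offset=[[0,0,-0.05],[0,0,-0.1],[0,0,-0.15],[0,0,-0.2],[0,0,-0.25],[0,0,-0.25],[0,0,-0.25],[0,0,-0.25]], twist=[0,0,0,0,0,0,0,0], squeeze=20)

```text
clock: 17.5
tcp_pos: [0.3996, 0.3418, 0.0371]
orientation: [-0.001, -0.127, 0.992, 0.0]
wrist_force: [-6.1, -2.5, 9.9]
finger_gap: 0.043
grip_force: 27.8
```

```bash
python3 look.py w6 | sed -n 2p
```

```text
0 [(-60, 69.9), (-56, 70.1), (-52, 70.0), (-48, 70.2), (-44, 70.1), (-40, 70.2), (-36, 37.6), (-32, 36.7), (-28, 68.0), (-24, 68.1), (-20, 68.5), (-16, 68.9), (-12, 71.1), (-8, 71.3), (-4, 72.0), (0, 72.1), (4, 72.5), (8, 72.4), (12, 159.3), (16, 157.2), (20, 89.7), (24, 97.5), (28, 97.7), (40, 75.2), (44, 74.9), (48, 75.6), (52, 75.6), (56, 76.2), (60, 76.1), (64, 75.8), (68, 71.5), (72, 71.9)]
```

Emit:
jog_arm(gripper=[0.45,0.45,0.45,0.45,0.45,0.45,0.45,0.45], offset=[[-0.2,-0.05,0],[-0.3,-0.1,0],[-0.3,-0.1,-0.1],[-0.3,-0.1,-0.15],[-0.3,-0.1,-0.2],[-0.3,-0.1,-0.25],[-0.3,-0.1,-0.3],[-0.3,-0.1,-0.3]], twist=[0,0,0,0,0,0,0,0], squeeze=20)

```text
clock: 18.6
tcp_pos: [0.3975, 0.3412, 0.0336]
orientation: [-0.0, -0.127, 0.992, 0.0]
wrist_force: [-1.9, -0.5, 7.1]
finger_gap: 0.0432
grip_force: 27.9
```

```bash
python3 look.py w7 | sed -n 2p
```

```text
0 [(-60, 69.9), (-56, 70.1), (-52, 70.1), (-48, 70.1), (-44, 70.1), (-40, 70.2), (-36, 68.6), (-32, 36.3), (-28, 59.6), (-24, 60.5), (-20, 61.2), (-16, 61.8), (-12, 64.4), (-8, 65.1), (-4, 66.2), (0, 66.5), (4, 67.6), (8, 67.9), (12, 155.6), (16, 85.7), (20, 93.8), (24, 94.7), (28, 94.0), (40, 73.4), (44, 74.0), (48, 74.9), (52, 75.4), (56, 76.1), (60, 76.6), (64, 76.7), (68, 71.6), (72, 71.9)]
```

Emit:
jog_arm(gripper=[0.45,0.45,0.45,0.45,0.45,0.45,0.45,0.45], offset=[[0,0,-0.05],[0,0,-0.1],[-0.2,-0.05,-0.13],[-0.4,-0.1,-0.16],[-0.6,-0.15,-0.18],[-0.8,-0.2,-0.2],[-1.0,-0.26,-0.2],[-1.2,-0.31,-0.2]], twist=[0,0,0,0,0,0,0,0], squeeze=20)

```text
clock: 19.7
tcp_pos: [0.3863, 0.3383, 0.0314]
orientation: [0.001, -0.127, 0.992, 0.0]
wrist_force: [4.5, 0.9, 5.2]
finger_gap: 0.0435
grip_force: 27.7
```

```bash
python3 look.py w8 | sed -n 2p
```

```text
0 [(-60, 69.8), (-56, 70.1), (-52, 70.2), (-48, 70.2), (-44, 70.1), (-40, 70.2), (-36, 58.9), (-32, 58.7), (-28, 59.4), (-24, 61.9), (-20, 62.7), (-16, 63.7), (-12, 64.0), (-8, 65.4), (-4, 65.5), (0, 153.5), (4, 84.0), (8, 91.2), (12, 92.7), (16, 92.2), (28, 71.6), (32, 72.1), (36, 72.8), (40, 73.4), (44, 74.1), (48, 74.6), (52, 74.8), (60, 67.1), (64, 67.1), (68, 66.8)]
```

Emit:
jog_arm(gripper=[0.45,0.45,0.45,0.45,0.45,0.45,0.45,0.45], offset=[[-0.1,-0.03,0.03],[-0.25,-0.06,0.05],[-0.35,-0.09,0.05],[-0.45,-0.12,0.05],[-0.5,-0.13,0.05],[-0.55,-0.14,0.05],[-0.6,-0.155,0.05],[-0.65,-0.17,0.05]], twist=[0,0,0,0,0,0,0,0], squeeze=20)

```text
clock: 20.8
tcp_pos: [0.3806, 0.3365, 0.032]
orientation: [0.001, -0.127, 0.992, 0.0]
wrist_force: [5.8, -0.2, 1.6]
finger_gap: 0.0433
grip_force: 27.5
```

```bash
python3 look.py w9 | sed -n 2p
```

```text
0 [(-60, 69.1), (-56, 70.2), (-52, 70.2), (-48, 70.2), (-44, 70.2), (-40, 70.2), (-36, 60.2), (-32, 60.2), (-28, 62.7), (-24, 63.5), (-20, 64.3), (-16, 65.0), (-12, 65.7), (-8, 154.8), (-4, 151.0), (0, 83.2), (4, 92.9), (8, 93.3), (20, 72.3), (24, 72.2), (28, 73.4), (32, 73.9), (36, 74.8), (40, 75.1), (44, 75.8), (48, 75.2), (52, 67.3), (56, 67.1), (60, 67.0)]
```

Emit:
jog_arm(gripper=[0.45,0.45,0.45,0.45,0.45,0.45,0.45,0.45], offset=[[-0.1,-0.03,0],[-0.15,-0.04,0],[-0.15,-0.04,0],[-0.15,-0.04,0],[-0.15,-0.04,0],[-0.15,-0.04,0],[-0.15,-0.04,0],[-0.15,-0.04,0]], twist=[0,0,0,0,0,0,0,0], squeeze=20)

```text
clock: 21.9
tcp_pos: [0.3806, 0.3365, 0.0323]
orientation: [0.003, -0.127, 0.992, 0.0]
wrist_force: [7.9, 1.0, 1.7]
finger_gap: 0.0432
grip_force: 27.4
```

Emit:
jog_arm(gripper=[0.45,0.45,0.45,0.45,0.45,0.45,0.45,0.45], offset=[[0.05,0.01,-0.05],[0.1,0.03,-0.1],[0.15,0.04,-0.15],[0.2,0.05,-0.2],[0.22,0.06,-0.25],[0.24,0.06,-0.3],[0.26,0.07,-0.35],[0.28,0.07,-0.4]], twist=[0,0,0,0,0,0,0,0], squeeze=20)

```text
clock: 22.9
tcp_pos: [0.3823, 0.337, 0.0291]
orientation: [0.002, -0.127, 0.992, 0.0]
wrist_force: [4.9, -0.6, 9.8]
finger_gap: 0.0434
grip_force: 28.6
```

```bash
python3 look.py w10 | sed -n 2p
```

```text
0 [(-60, 69.4), (-56, 70.0), (-52, 70.1), (-48, 70.1), (-44, 70.2), (-40, 70.1), (-36, 59.9), (-32, 60.0), (-28, 62.1), (-24, 62.8), (-20, 63.1), (-16, 63.7), (-12, 64.1), (-8, 64.6), (-4, 150.8), (0, 80.0), (4, 89.9), (8, 90.6), (12, 90.1), (24, 68.5), (28, 68.9), (32, 69.5), (36, 70.1), (40, 70.4), (44, 70.7), (48, 70.5), (52, 66.9), (56, 67.1), (60, 66.8)]
```

Emit:
jog_arm(gripper=[0.45,0.45,0.45,0.45,0.45,0.45,0.45,0.45], offset=[[0.02,0,-0.05],[0.04,0.01,-0.1],[0.06,0.02,-0.15],[0.08,0.02,-0.2],[0.1,0.03,-0.25],[0.1,0.03,-0.28],[0.1,0.03,-0.3],[0.1,0.03,-0.3]], twist=[0,0,0,0,0,0,0,0], squeeze=20)

```text
clock: 24.0
tcp_pos: [0.3838, 0.3374, 0.0263]
orientation: [0.002, -0.127, 0.992, 0.0]
wrist_force: [5.1, -0.5, 10.8]
finger_gap: 0.0436
grip_force: 29.1
```

```bash
python3 look.py w11 | sed -n 2p
```

```text
0 [(-60, 69.5), (-56, 70.1), (-52, 70.1), (-48, 70.2), (-44, 70.2), (-40, 70.1), (-36, 67.8), (-32, 60.1), (-28, 62.0), (-24, 62.4), (-20, 62.7), (-16, 62.8), (-12, 63.2), (-8, 63.3), (-4, 148.6), (0, 84.8), (4, 78.7), (8, 88.2), (12, 88.1), (28, 65.4), (32, 65.9), (36, 65.9), (40, 66.3), (44, 66.1), (48, 65.9), (52, 66.9), (56, 67.1), (60, 67.0)]
```

Emit:
jog_arm(gripper=[0.45,0.45,0.45,0.45,0.45,0.45,0.45,0.45], offset=[[0.02,0,-0.05],[0.03,0.01,-0.1],[0.04,0.01,-0.15],[0.05,0.01,-0.2],[0.05,0.01,-0.25],[0.05,0.01,-0.28],[0.05,0.01,-0.3],[0.05,0.01,-0.3]], twist=[0,0,0,0,0,0,0,0], squeeze=20)

```text
clock: 25.1
tcp_pos: [0.3849, 0.3377, 0.0239]
orientation: [0.003, -0.127, 0.992, 0.0]
wrist_force: [5.0, -1.7, 14.3]
finger_gap: 0.0434
grip_force: 29.9
```

```bash
python3 look.py w12 | sed -n 2p
```

```text
0 [(-60, 69.8), (-56, 70.1), (-52, 70.2), (-48, 70.1), (-44, 70.2), (-40, 70.1), (-36, 60.9), (-32, 60.4), (-28, 62.1), (-24, 62.1), (-20, 62.4), (-16, 62.1), (-12, 62.3), (-8, 62.0), (-4, 146.2), (0, 143.8), (4, 77.8), (8, 86.0), (12, 86.1), (16, 85.6), (28, 62.1), (32, 62.3), (36, 62.1), (40, 62.3), (44, 62.2), (48, 65.5), (52, 66.9), (56, 67.2), (60, 66.8)]
```

Emit:
jog_arm(gripper=[0.6,0.75,0.75,0.75,0.75,0.75,0.75,0.75], offset=[[0,0,0.2],[0,0,0.25],[0,0,0.3],[0,0,1],[0,0,3],[0,0,6],[0,0,8],[0,0,8]], twist=[0,0,0,0,0,0,0,0])

```text
clock: 26.2
tcp_pos: [0.3831, 0.3377, 0.1033]
orientation: [0.002, -0.127, 0.992, 0.001]
wrist_force: [-0.5, 0.1, -0.8]
finger_gap: 0.0643
grip_force: 0.0
```

```bash
python3 look.py w13
python3 - <<'E'
from h import *
im=np.load("w13.npz")["im"][...,::-1]
cv2.imwrite("pics/w13b.png",cv2.resize(im,(800,600),interpolation=cv2.INTER_CUBIC))
E
```

```text
-17 [(-60, 69.2), (-56, 70.1), (-52, 70.2), (-48, 70.3), (-44, 70.1), (-40, 70.2), (-36, 60.4), (-32, 60.3), (-28, 62.2), (-24, 62.0), (-20, 62.4), (-16, 62.1), (-12, 237.6), (-8, 229.5), (-4, 221.3), (0, 62.4), (4, 78.5), (8, 86.3), (12, 86.1), (16, 85.4), (24, 62.3), (28, 62.1), (32, 62.2), (36, 62.1), (40, 62.5), (44, 62.0), (48, 62.0), (52, 60.9), (56, 69.3), (60, 69.4), (64, 69.3), (68, 69.1), (72, 69.7)]
0 [(-60, 69.3), (-56, 69.9), (-52, 70.1), (-48, 70.4), (-44, 70.1), (-40, 70.1), (-36, 60.6), (-32, 60.0), (-28, 62.2), (-24, 62.1), (-20, 62.5), (-16, 62.2), (-12, 62.4), (-8, 62.1), (-4, 225.7), (0, 62.7), (4, 78.3), (8, 86.3), (12, 86.1), (16, 85.4), (24, 62.4), (28, 62.3), (32, 62.4), (36, 62.3), (40, 62.4), (44, 62.2), (48, 65.4), (52, 66.8), (56, 67.0), (60, 67.1), (64, 66.7), (68, 69.1), (72, 72.0)]
17 [(-60, 69.0), (-56, 70.0), (-52, 70.1), (-48, 70.1), (-44, 70.2), (-40, 70.1), (-36, 60.8), (-32, 60.2), (-28, 62.2), (-24, 62.0), (-20, 62.4), (-16, 62.0), (-12, 237.4), (-8, 229.3), (-4, 220.4), (0, 62.6), (4, 78.1), (8, 86.3), (12, 86.1), (16, 85.4), (24, 62.3), (28, 62.2), (32, 62.6), (36, 62.3), (40, 62.3), (44, 62.2), (48, 61.8), (52, 61.2), (56, 68.8), (60, 69.2), (64, 69.4), (68, 69.3), (72, 69.6)]
```

View pics/w13b.png

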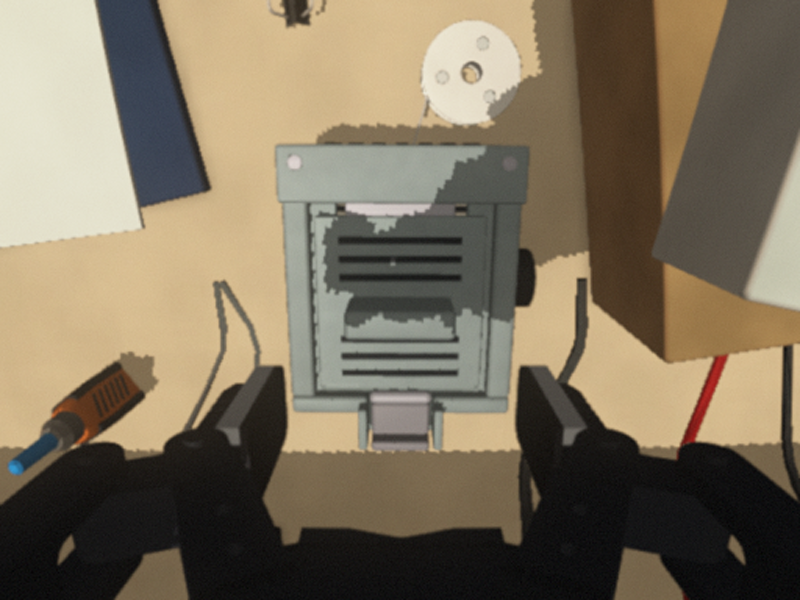

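```bash
python3 -c "
from workcell import env
print(env.hand_in())"
```

```text
the job is handed in; nothing more can be done
None
```

The lid is on and handed in: lip under the ledge, plate flush (frame about 1 mm above its lowest setting), catch sprung back over the edge at about 26 s; no reading on the lid passed about 16 N, and I departed from the text by first dragging the lid clear of the lamp by its lip and by pinching the rib across y rather than x, since the moves cannot tilt the tool (the fingertips also sit about 42 mm short of the reported TCP).

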